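# Load a block into the drill jig and hold it in the corner

## Task

Pick up the large grey metal block, lay it flat on the bed of the drill jig at the open end, and slide it lengthwise under the bush plate into the corner, so that its long side bears along the side fence and its end bears on the end stop. Finish while still holding it there with firm, steady hand pressure against both fences at once, as one would while the hole is drilled; do not let go or back off. Do not ram it, and leave the other things on the bench where they are.

Things in the scene. Friction and masses are not known exactly. Their poses are not given: they have to be found in the camera images.
- block_center (a point): Centre (half-way up) of the loose plain rectangular grey metal block, 50 mm wide (its x), 90 mm long (its y) and 30 mm high (its z), about 0.4 kg; it lies flat on the bench at the start. It is the largest of the loose blocks. Either end may go forward.
- block: The same block; origin at the middle of its underside, 15 mm below block_center, same axes.
- jig: Drill jig fixed to the bench: a flat steel bed plate, x -115 to +115, y -69 to +57 mm, 10 mm thick (bed at z = 10 mm). Origin on the bench under the bed. x points into the jig, from its open end (toward the robot) to the end stop; y points to the side fence (left); z up. Screw heads 4 mm proud sit at the bed's corners, at x -103, y +43 and -55 mm.
- bush_gap (a point): Point under the jig's bush plate, on its underside: jig x 65, y 0, z 46 mm, same axes as the jig. The plate bridges the bed like a low gate on two pillars, over jig x +50 to +80 mm, 36 mm above the bed; its top is at z 56 mm, screw heads and drill bush to z 61 mm. The free lane under it runs from jig y -48 mm to the side fence's face at y +25 mm.
- home (a point): Where the block's centre lies when it is home in the corner, its length along jig x: jig x 40, y 0, z 25 mm, same axes as the jig. 55 mm of the block then sticks out of the bush plate on the open side and can be held there. Bed and fences are oiled (friction about 0.2) but still take a few N of a push: 8 to 20 N toward each fence is a good hand pressure; over 60 N is ramming.
- side_fence: Long low fence on the bed, on the jig's left (+y) side, part of the jig. Origin on its contact face (which looks to the jig's -y) at bed level and half-way along; same axes as the jig. The bar is 140 mm long (jig x -60 to +80 mm), 10 mm high above the bed, 12 mm thick: fingers holding the block must stay above it.
- end_stop: Cross bar on the bed at the far end, just behind the bush plate, part of the jig. Origin on its contact face (which looks to the jig's -x) at bed level, mid-length; at x +85, y -5 mm in the jig frame; same axes. 70 mm long, 22 mm high above the bed, 14 mm thick.
- strap: Bystander: slotted flat clamping strap, 38 x 135 x 18 mm, lying on the bench; origin at the middle of its underside, length along y.
- tee_bolt: Bystander: T-bolt with nut lying on the bench, 32 x 127 x 26 mm; origin at the middle of its underside, length along y.
- nut: Bystander: hexagon nut, 30 x 34 x 24 mm, on the bench; origin at the middle of its underside.
- small_block: Bystander: smaller metal block, 30 x 60 x 35 mm, on the bench; origin at the middle of its underside, length along y.
Not all that is in view belongs to the job. Leave any pink or turquoise look-alike of the block alone.

How it is judged (in metres and radians):
On the way:
1. the block's leading end is under the bush plate, the block flat on the bed (z of block_center in the frame of jig between 0.021 and 0.029 m and angle between block_center's own z axis and vertical below 0.06 rad and x of block_center in the frame of jig between 0.01 and 0.05 m and y of block_center in the frame of jig between -0.03 and 0.01 m and angle between the y axis of block and the x axis of jig, either way round below 0.35 rad), for 0.05 s.
At the end, for the whole second after the job is handed in: For the last second the robot presses the block (over 1 N), which pushes on side fence and end stop with over 1 N each, centre within 3 mm of home along both jig axes, square within 0.04 rad, flat on the bed (tilt under 0.06 rad, height within 4 mm) and still (z of block_center in the frame of jig between 0.021 and 0.029 m and angle between block_center's own z axis and vertical below 0.06 rad and contact force between block and side_fence above 1 N and contact force between block and end_stop above 1 N and (contact force between block and the fingers above 1 N or contact force between block and the arm above 1 N) and x of block_center in the frame of jig between 0.037 and 0.043 m and y of block_center in the frame of jig between -0.003 and 0.003 m and angle between the y axis of block and the x axis of jig, either way round below 0.04 rad and linear speed of block below 0.02 m/s); the arm keeps its last pose, push and grip.
It fails at once if the block is rammed or pressed into a fence with more than 60 N (contact force between block and side_fence above 60 N or contact force between block and end_stop above 60 N).
It fails at once if a bystander (strap, T-bolt, nut or small block) is moved more than 20 mm (distance of any of strap, tee_bolt, nut, small_block from where it was at the start of the episode above 0.02 m).
It also fails if it takes over 51 s, if anything falls off the work surface, if the arm or the gripper's body presses on something with over 40 N, if the wrist force passes 120 N, or if a joint passes its speed limit or range.

## Robot

A 6-joint arm with a two-finger parallel gripper is mounted at the origin on a cart in front of the work surface, level with it; the furniture and walls round the work are solid. World frame = base frame: x ahead of the robot, y to its left, z up, the work surface at z = 0. Lengths are in m, angles in degrees, forces in N, time in s.
With the tool pointing down it reaches from about 0.25 to 0.775 m from the base axis. Payload 4 kg.
Tool frame: the origin (TCP) lies midway between the tips of the shut fingers; the grasp point (between the pads) lies 19 mm behind it; y points along the fingers, z is the direction in which the jaws open and shut, and the axes are right-handed (so a half turn about y gives the same grasp; the last joint's range is limited). The gripper opens to 85 mm and grips with 20 to 120 N. Pads are 22 mm wide; open, the fingers measure 114 mm over their backs; the gripper's body (76 mm by 85 mm) begins 54 mm behind the grasp point. The pads swing forward as they close: fully open they stand 13 mm farther back than shut.
Start: joints at [60.556, 4.996, 78.535, -0, 96.463, -5.907], TCP at [0.22, 0.504, 0.231] pointing down, gripper open.
Joint ranges: [-177.83, 177.83], [-43.37, 116.18], [15.69, 146.23], [-61.86, 241.86], [9.47, 152.12], [-147.06, 147.06]. Speed limits (degrees/s): [159.86, 159.86, 180, 180, 180, 180].

## Interface

Orientations are given as a 3x3 rotation matrix whose columns are the frame's x, y, z axes.
In Python, from bench import r, cams, close_job gives the robot as it stands.
- The arm moves only by the shell command python3 -m handwheel 'ROWS' [FORCE]. ROWS is JSON, a list of rows, each a list of 3 entries, a list of its own where there are three numbers: the shift along the world's x, y, z in m, then the turn about the world's z in degrees, then the opening, from 0 (shut) to 1 (fully open). A call has 1 to 5 rows; each row shifts and turns the pose as measured when the row begins; what a row does not reach is not made up. A row lasts 1/8 s, in which the tool goes at most 62.5 mm and 10.7 degrees, less where a joint would pass 70% of its speed; a pose out of reach is approached as far as the arm can. A call is refused whole if a number of a shift passes 0.0625 or a number of a turn 10.7, either way. A call with a gripper value outside its range is refused whole. The fingers move at their own pace and stop on an object; FORCE is the grip in N (left out, the last holds). Time passes only in rows, so rows that do not move let the fingers close. It gives the time, the measured TCP pose, the force and the opening at its end, in the units of the state.
- r.sense(): the state, without advancing time (a new reading comes with each control period).
- cams.capture(name): name is "scene" or "top" or "wrist"; returns (picture, depth): 384x512x3 uint8, red, green, blue; 384x512 float32, m along the optical axis (not along the pixel's ray), 0 where there is no reading.
- cams.camera_model(name): a dict with "vfov" (degrees; the focal length in pixels is half the picture's height over the tangent of half this angle, whatever the lens; pixels are square), "cx", "cy" (the principal point, pixels), "position" and "orientation" of the camera in the world. Camera axes: x right, y up, looking along -z (the intrinsics and any distortion apply to the point x, -y, -z); pixel columns grow to the right and rows downward; lengths in m; the calibration is good to about 2 mm. The wrist camera is an equidistant fisheye: a pixel r from the principal point sees the ray r / f radians off the axis. A picture is of the moment at which its call begins: read the wrist's pose just before it. camera_model takes no time and is no camera call; for the wrist camera it gives the pose at the moment of the call.
- close_job(): hands the job in, once; it reports no verdict.
The state is a dict: "time": time; "joint_pos": joint angles; "joint_velocities": joint speeds; "tau": joint torques, N m; "ee_pos": TCP position; "tool_rot": TCP orientation; "contact_force": force on the tool from outside, world axes, zero at the start; "wrist_torque": the same for the moment, N m; "opening": opening from 0.0 (shut) to 1.0 (fully open).
Only numpy, scipy, OpenCV 4.12 (cv2) and the standard library are available. Lean on these libraries where they do the work, as an engineer would, in place of code of your own. Each camera call takes 0.05 s, during which the arm holds its last target.

## Working session

There is one attempt and no reset: what is moved stays moved. The work goes in short steps, Python scripts to look and compute and a shell command to move; the robot and the scene stay as the last step left them, time stands still between calls to the robot, and variables do not carry over. Pictures are saved under pics/ and viewed, and the job is handed in when it is done.

```bash
ls; mkdir -p pics
cat > h.py <<'E'
import numpy as np, cv2
from bench import r, cams
def save(name,fn):
    m=cams.camera_model(name); p,d=cams.capture(name)
    cv2.imwrite(fn+'.png',p[:,:,::-1]); np.savez(fn+'.npz',p=p,d=d,pos=m['position'],R=m['orientation'],vfov=m['vfov'],cx=m['cx'],cy=m['cy'])
    return m
def px(fn,u,v,z=None):
    """world point at pixel, by depth, or on plane z (pinhole cams)"""
    D=np.load(fn+'.npz'); f=192/np.tan(np.radians(D['vfov'])/2)
    ray=np.array([(u-D['cx'])/f,-(v-D['cy'])/f,-1.]); R=D['R'].reshape(3,3)
    w=R@ray
    if z is None: s=float(D['d'][int(round(v)),int(round(u))])
    else: s=(z-D['pos'][2])/w[2]
    return D['pos']+s*w
E
python3 - <<'E'
from h import *
for n in ['scene','top','wrist']:
    m=save(n,'pics/a_'+n); print(n,m)
print(r.sense())
E
```

```text
pics
scene {'vfov': 57.22505766579742, 'cx': 260.40927447961246, 'cy': 188.5444106351924, 'position': array([-0.09546544, -0.49213242,  0.49266812]), 'orientation': array([[ 0.55595704,  0.4123327 , -0.72172953],
       [-0.83114307,  0.28686941, -0.4763477 ],
       [ 0.01062839,  0.86468936,  0.50219454]])}
top {'vfov': 47.872660520292264, 'cx': 254.30510379073542, 'cy': 201.14025090035202, 'position': array([ 0.30677649, -0.11486841,  0.9978555 ]), 'orientation': array([[ 0.0992872 ,  0.96671823, -0.23579209],
       [-0.99505334,  0.09567287, -0.02674962],
       [-0.00330044,  0.2372816 ,  0.9714353 ]])}
wrist {'vfov': 65.70646984690485, 'cx': 256.61325557941086, 'cy': 197.5010132751405, 'position': array([0.15735141, 0.53194929, 0.3722349 ]), 'orientation': array([[ 0.40026312, -0.88263354, -0.24647003],
       [ 0.91639871,  0.38501903,  0.10942467],
       [-0.00168623, -0.26966348,  0.96295315]])}
{'time': 0.15, 'joint_pos': array([ 6.05554489e+01,  5.03269688e+00,  7.86054070e+01, -1.81330943e-03,
        9.64641085e+01, -5.90659741e+00]), 'joint_velocities': array([ 0.01418351, -0.17269251, -0.34468991, -0.01620658,  0.08993947,
        0.04416734]), 'tau': array([ 2.73175370e-03, -3.52373564e+01, -3.13680053e+01, -3.45941294e-05,
        8.01433140e-03, -3.52312134e-05]), 'ee_pos': array([0.21946189, 0.50389289, 0.23037151]), 'tool_rot': array([[ 9.16794258e-01, -8.49566124e-04,  3.99358944e-01],
       [-3.99359818e-01, -1.56897073e-03,  9.16792928e-01],
       [-1.52293720e-04, -9.99998408e-01, -1.77770593e-03]]), 'contact_force': array([0.94246045, 0.91429934, 0.13973068]), 'wrist_torque': array([ 0.03858137,  0.0006763 , -0.02853449]), 'opening': 1.0057909933181215}
```

View pics/a_scene.png

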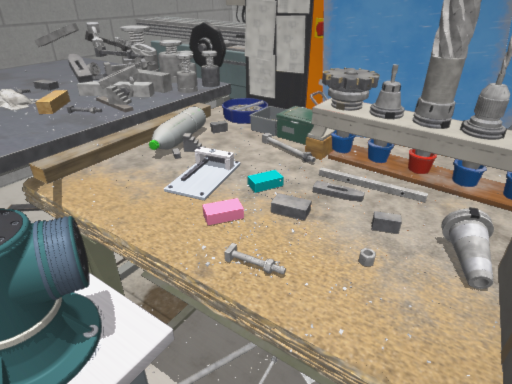

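View pics/a_top.png

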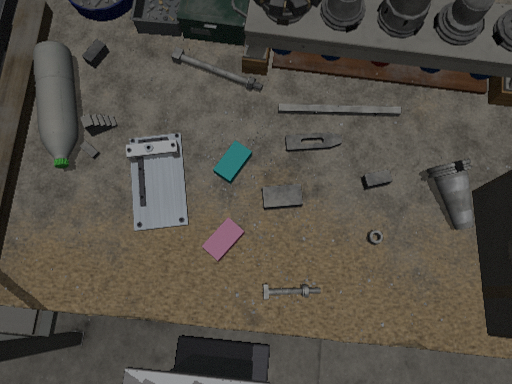

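View pics/a_wrist.png

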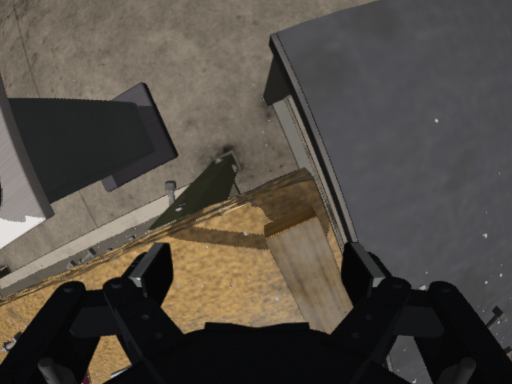

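Candidates in the top view are a grey block at (282,196), a smaller grey block at (376,180), a dark box at (95,53), a pink one at (223,239) and a turquoise one at (233,161). I choose (282,196) because it is grey and the largest. Next is a close crop to check it.

Run:
```python
import cv2
im=cv2.imread('pics/a_top.png')
a=cv2.resize(im[125:235,120:200],None,fx=5.4,fy=5.4,interpolation=cv2.INTER_CUBIC)
b=cv2.resize(im[165:225,250:310],None,fx=6,fy=6,interpolation=cv2.INTER_CUBIC)
c=cv2.imwrite('pics/jig.png',a);cv2.imwrite('pics/blk.png',b)
from h import *
for u,v in [(282,193),(376,180),(95,50),(223,237),(233,160),(160,200)]:
    print(u,v,px('pics/a_top',u,v))
D=np.load('pics/a_top.npz')
```

```text
282 193 [ 0.56740833 -0.1500702   0.02960167]
376 180 [ 0.61782797 -0.36346602  0.03685546]
95 50 [0.88875579 0.34751452 0.03627401]
223 237 [ 0.45191095 -0.02606632  0.02917431]
233 160 [ 0.63716451 -0.02802464  0.02700374]
160 200 [0.52700701 0.13306787 0.01192837]
```

View pics/jig.png

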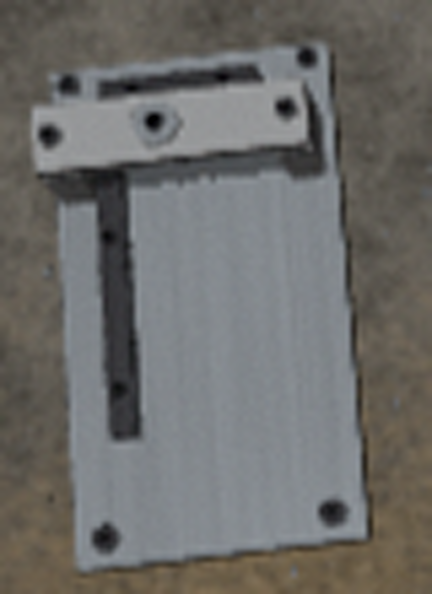

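View pics/blk.png

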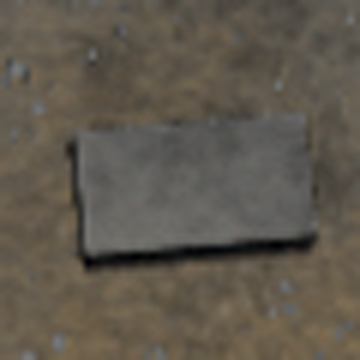

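The crop shows a plain grey block. Its top-face corners in the crop are about (77,131), (305,115), (315,238) and (85,254). The jig bed corners are about (50,72), (327,42), (369,538) and (78,570).

```bash
cat > m.py <<'E'
from h import *
def fit(model,meas):
    A=np.array(model)[:,:2];B=np.array(meas)[:,:2]
    a=A-A.mean(0);b=B-B.mean(0)
    th=np.arctan2((a[:,0]*b[:,1]-a[:,1]*b[:,0]).sum(),(a*b).sum())
    R=np.array([[np.cos(th),-np.sin(th)],[np.sin(th),np.cos(th)]])
    t=B.mean(0)-R@A.mean(0)
    return th,t,(A@R.T+t-B)*1000,R
E
python3 - <<'E'
from m import *
c=lambda x,y,x0,y0,s:(x0+(x+.5)/s-.5,y0+(y+.5)/s-.5)
P=[px('pics/a_top',*c(x,y,120,125,5.4),z=z) for x,y,z in [(50,72,.01),(327,42,.01),(369,538,.01),(78,570,.01),(105,537,.014),(333,511,.014),(140,438,.02),(154,121,.061)]]
M=[(.115,.057),(.115,-.069),(-.115,-.069),(-.115,.057),(-.103,.043),(-.103,-.055),(-.06,.025),(.065,0)]
th,t,res,R=fit(M,P);print('jig',np.degrees(th),t,'\n',res.round(1)); 
for j in [(40,0),(85,0),(-60,0),(-70,-10)]: print(j,t+R@(np.array(j)/1000))
Q=[px('pics/a_top',*c(x,y,250,165,6),z=.03) for x,y in [(77,131),(305,115),(315,238),(85,254)]]
# image left = +y
th,t,res,R=fit([(.025,.045),(.025,-.045),(-.025,-.045),(-.025,.045)],Q);print('block',np.degrees(th),t,'\n',res.round(1))
for n,(u,v) in dict(strap=(313,142),bolt=(292,291),nut=(375,237),pink=(223,239),turq=(233,161)).items(): print(n,px('pics/a_top',u,v,z=.02))
E
```

```text
jig 12.550589600224258 [0.57415828 0.15229104] 
 [[-0.4  0.1]
 [ 0.3 -0.2]
 [ 0.4 -0.3]
 [-0.8  0.4]
 [-0.8 -0.3]
 [-0.4 -0.3]
 [ 1.8  1.2]
 [-0.2 -0.5]]
(40, 0) [0.61320246 0.16098311]
(85, 0) [0.65712716 0.17076168]
(-60, 0) [0.51559201 0.13925295]
(-70, -10) [0.50800398 0.12731889]
block 9.562621045320158 [ 0.56192811 -0.15091254] 
 [[ 0.5  1.1]
 [ 0.4 -0.3]
 [-0.4 -1.2]
 [-0.5  0.5]]
strap [ 0.70381986 -0.21395974  0.02      ]
bolt [ 0.34853949 -0.19133796  0.02      ]
nut [ 0.48750715 -0.370015    0.02      ]
pink [ 0.448717   -0.02576053  0.02      ]
turq [ 0.63705325 -0.02767656  0.02      ]
```

```bash
python3 -m handwheel '[[[0.023,-0.042,0],-3.8,1],[[0.023,-0.042,0],-3.8,1],[[0.023,-0.042,0],-3.8,1],[[0.023,-0.042,0],-3.8,1],[[0.023,-0.042,0],-3.8,1]]' 60
```

```text
time: 0.78
ee_pos: [0.3347, 0.2895, 0.2273]
tool_rot: [[0.735, -0.004, 0.678], [-0.679, -0.004, 0.735], [-0.0, -1.0, -0.006]]
contact_force: [0.9, 1.2, -0.1]
opening: 1.001
```

```bash
python3 -m handwheel '[[[0.023,-0.042,0],-3.8,1],[[0.023,-0.042,0],-3.8,1],[[0.023,-0.042,0],-3.8,1],[[0.023,-0.042,0],-3.8,1],[[0.023,-0.042,0],-3.8,1]]'; python3 -m handwheel '[[[0.022,-0.042,0],-3.8,1],[[0.022,-0.042,0],-3.8,1],[[0.022,-0.042,0],-3.8,1],[[0.022,-0.042,0],-3.8,1],[[0.022,-0.042,0],-3.8,1]]'
cat > g.py <<'E'
from h import *
import sys
s=r.sense(); z=s['tool_rot'].reshape(3,3)[:,2]; yaw=np.degrees(np.arctan2(z[1],z[0]))
print(s['time'],'tcp',s['ee_pos'].round(4),'yaw',yaw.round(2),'open',round(s['opening'],3),'F',s['contact_force'].round(1),'q',s['joint_pos'].round(0), 'tilt',s['tool_rot'].reshape(3,3)[:,1].round(3))
E
python3 g.py
```

```text
time: 1.4
ee_pos: [0.4515, 0.0719, 0.2261]
tool_rot: [[0.464, -0.006, 0.886], [-0.886, -0.002, 0.464], [-0.001, -1.0, -0.006]]
contact_force: [0.3, -0.3, 1.2]
opening: 1.002
time: 2.02
ee_pos: [0.5634, -0.1455, 0.2242]
tool_rot: [[0.138, -0.008, 0.99], [-0.99, 0.002, 0.138], [-0.003, -1.0, -0.007]]
contact_force: [-0.2, 1.0, -0.4]
opening: 1.005
2.025 tcp [ 0.5634 -0.1455  0.2242] yaw 7.94 open 1.005 F [-0.2  1.  -0.4] q [-20.   9.  74.  -0.  97. -28.] tilt [-0.008  0.002 -1.   ]
```

```bash
python3 -m handwheel '[[[-0.003,0.008,-0.05],0.8,1],[[-0.002,0.008,-0.05],0.8,1],[[0,0,-0.04],0,1],[[0,0,0],0,1],[[0,0,0],0,1]]'; python3 g.py
python3 - <<'E'
from h import *
save('wrist','pics/b_wrist');save('scene','pics/b_scene')
E
```

```text
time: 2.65
ee_pos: [0.5593, -0.1338, 0.0805]
tool_rot: [[0.16, -0.007, 0.987], [-0.987, 0.001, 0.16], [-0.002, -1.0, -0.006]]
contact_force: [0.4, -0.2, 0.0]
opening: 0.997
2.65 tcp [ 0.5593 -0.1338  0.0805] yaw 9.2 open 0.997 F [ 0.4 -0.2  0. ] q [-19.  13.  87.  -0.  80. -28.] tilt [-0.007  0.001 -1.   ]
```

View pics/b_wrist.png

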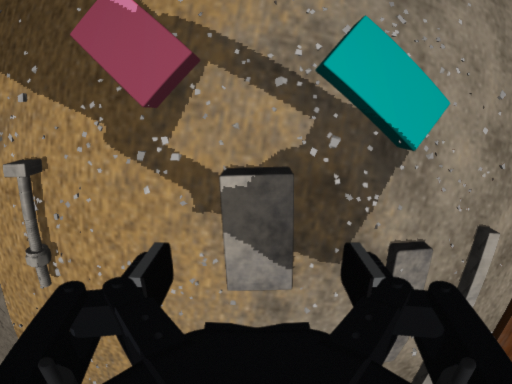

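View pics/b_scene.png

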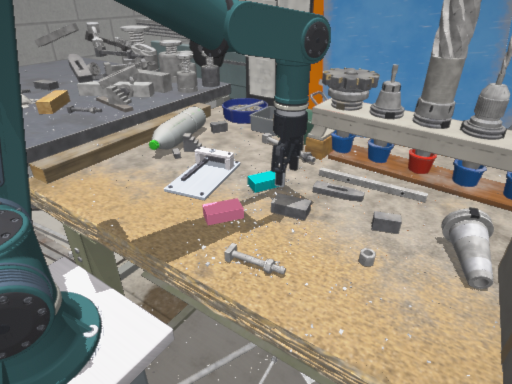

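The wrist view shows the block at (257,230), upright and midway between the jaws. Pink at (135,50) and turquoise at (385,85) are clear of the jaws. Next I lower and grip.

```bash
python3 -m handwheel '[[[-0.001,0.0045,-0.03],0.4,1],[[0,0,-0.03],0,1],[[0,0,-0.008],0,1],[[0,0,0],0,1]]'; python3 g.py
```

```text
time: 3.25
ee_pos: [0.565, -0.1313, 0.0215]
tool_rot: [[0.167, 0.011, 0.986], [-0.986, -0.005, 0.167], [0.007, -1.0, 0.01]]
contact_force: [-0.4, 0.3, 0.2]
opening: 1.004
3.25 tcp [ 0.565  -0.1313  0.0215] yaw 9.62 open 1.004 F [-0.4  0.3  0.2] q [-19.  16.  91.  -0.  73. -28.] tilt [ 0.011 -0.005 -1.   ]
```

```bash
python3 -m handwheel '[[[0,0,0],0,1],[[0,0.001,-0.003],0,1],[[0,0,0],0,1]]'; python3 g.py
```

```text
time: 3.62
ee_pos: [0.5675, -0.1312, 0.0225]
tool_rot: [[0.167, 0.018, 0.986], [-0.986, -0.007, 0.167], [0.01, -1.0, 0.017]]
contact_force: [-0.6, 0.1, -0.8]
opening: 1.002
3.625 tcp [ 0.5675 -0.1312  0.0225] yaw 9.61 open 1.002 F [-0.6  0.1 -0.8] q [-19.  16.  91.  -0.  73. -28.] tilt [ 0.018 -0.007 -1.   ]
```

```bash
python3 -m handwheel '[[[-0.004,0.001,-0.006],0,1],[[-0.004,0.001,-0.006],0,1]]'; python3 g.py;python3 -m handwheel '[[[0,0,0],0,1]]'; python3 g.py
```

```text
time: 3.88
ee_pos: [0.5598, -0.1293, 0.0108]
tool_rot: [[0.167, 0.02, 0.986], [-0.986, -0.008, 0.167], [0.011, -1.0, 0.018]]
contact_force: [-0.4, -0.1, 0.3]
opening: 1.002
3.875 tcp [ 0.5598 -0.1293  0.0108] yaw 9.62 open 1.002 F [-0.4 -0.1  0.3] q [-19.  16.  92.  -0.  71. -28.] tilt [ 0.02  -0.008 -1.   ]
time: 4.0
ee_pos: [0.5586, -0.1289, 0.0096]
tool_rot: [[0.167, 0.018, 0.986], [-0.986, -0.007, 0.167], [0.01, -1.0, 0.016]]
contact_force: [0.2, -0.4, -0.2]
opening: 1.0
4.0 tcp [ 0.5586 -0.1289  0.0096] yaw 9.62 open 1.0 F [ 0.2 -0.4 -0.2] q [-19.  16.  93.  -0.  71. -28.] tilt [ 0.018 -0.007 -1.   ]
```

```bash
python3 -m handwheel '[[[0,0,0.001],0,0],[[0,0,0],0,0],[[0,0,0],0,0],[[0,0,0],0,0]]' 60; python3 g.py;python3 -m handwheel '[[[0,0,0],0,0],[[0,0,0],0,0]]'; python3 g.py
python3 - <<'E'
from h import *
save('wrist','pics/c_wrist');save('scene','pics/c_scene')
im=cv2.imread('pics/c_scene.png')[150:230,240:340]
cv2.imwrite('pics/c_crop.png',cv2.resize(im,None,fx=6,fy=6,interpolation=cv2.INTER_CUBIC))
E
```

```text
time: 4.5
ee_pos: [0.5591, -0.129, 0.0111]
tool_rot: [[0.167, 0.019, 0.986], [-0.986, -0.007, 0.167], [0.01, -1.0, 0.017]]
contact_force: [0.9, 0.4, -0.5]
opening: 0.569
4.5 tcp [ 0.5591 -0.129   0.0111] yaw 9.62 open 0.569 F [ 0.9  0.4 -0.5] q [-19.  15.  92.  -0.  71. -28.] tilt [ 0.019 -0.007 -1.   ]
time: 4.75
ee_pos: [0.5591, -0.129, 0.0111]
tool_rot: [[0.167, 0.019, 0.986], [-0.986, -0.007, 0.167], [0.01, -1.0, 0.017]]
contact_force: [0.8, 0.1, 0.8]
opening: 0.569
4.75 tcp [ 0.5591 -0.129   0.0111] yaw 9.62 open 0.569 F [0.8 0.1 0.8] q [-19.  15.  92.  -0.  71. -28.] tilt [ 0.019 -0.007 -1.   ]
```

View pics/c_wrist.png

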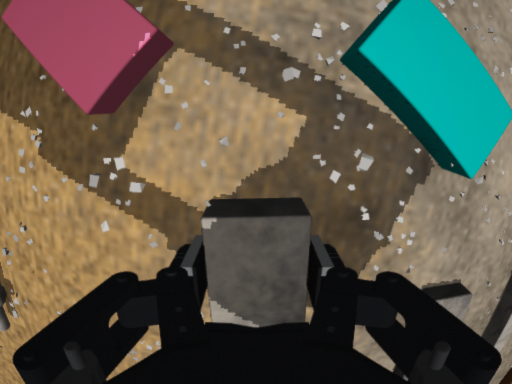

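View pics/c_crop.png

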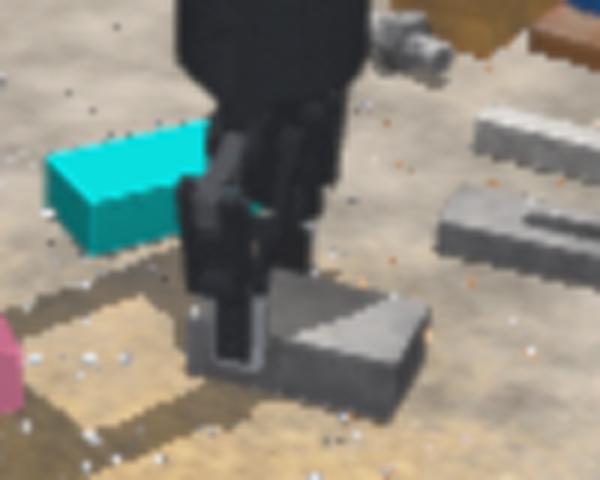

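Run:
```python
from h import *
c=lambda x,y:(240+(x+.5)/6-.5,150+(y+.5)/6-.5)
for y in range(290,400,6): u,v=c(235,y); print(y,round(v),px('pics/c_scene',u,v).round(4))
```

```text
290 198 [ 0.5041 -0.1473  0.0674]
296 199 [ 0.5031 -0.148   0.0655]
302 200 [ 0.5069 -0.146   0.0601]
308 201 [ 0.5185 -0.1394  0.049 ]
314 202 [ 0.5236 -0.1366  0.0425]
320 203 [ 0.5203 -0.1386  0.0421]
326 204 [ 0.5221 -0.1377  0.038 ]
332 205 [ 0.5209 -0.1385  0.0361]
338 206 [ 0.5219 -0.1381  0.0326]
344 207 [ 0.5228 -0.1376  0.029 ]
350 208 [ 0.521  -0.1388  0.0276]
356 209 [ 0.5235 -0.1375  0.0228]
362 210 [ 0.5292 -0.1344  0.0156]
368 211 [ 0.5326 -0.1325  0.0101]
374 212 [ 0.5327 -0.1326  0.0071]
380 213 [ 0.5344 -0.1317  0.0029]
386 214 [ 0.5357 -0.1311 -0.001 ]
392 215 [ 0.5346 -0.1319 -0.0031]
398 216 [ 0.5281 -0.1358 -0.0009]
```

The block is gripped with the fingertips about 14 mm up, which clears the 10 mm fence. Next I lift and check.

```bash
python3 -m handwheel '[[[0,0,0.015],0,0],[[0,0,0.03],0,0],[[0,0,0.03],0,0],[[0,0,0.015],0,0],[[0,0,0.005],0,0]]'; python3 g.py;python3 -m handwheel '[[[0,0,0],0,0]]'; python3 g.py
python3 - <<'E'
from h import *
save('scene','pics/d_scene')
im=cv2.imread('pics/d_scene.png')[110:230,240:340]
cv2.imwrite('pics/d_crop.png',cv2.resize(im,None,fx=4.5,fy=4.5,interpolation=cv2.INTER_CUBIC))
E
```

```text
time: 5.48
ee_pos: [0.5543, -0.1274, 0.1049]
tool_rot: [[0.167, 0.007, 0.986], [-0.986, -0.003, 0.167], [0.004, -1.0, 0.006]]
contact_force: [0.5, -0.1, -5.0]
opening: 0.569
5.475 tcp [ 0.5543 -0.1274  0.1049] yaw 9.59 open 0.569 F [ 0.5 -0.1 -5. ] q [-19.  10.  87.  -0.  82. -28.] tilt [ 0.007 -0.003 -1.   ]
time: 5.6
ee_pos: [0.554, -0.1273, 0.1044]
tool_rot: [[0.167, 0.006, 0.986], [-0.986, -0.003, 0.167], [0.004, -1.0, 0.006]]
contact_force: [0.2, -0.7, -4.1]
opening: 0.568
5.6 tcp [ 0.554  -0.1273  0.1044] yaw 9.59 open 0.568 F [ 0.2 -0.7 -4.1] q [-19.  10.  87.  -0.  82. -28.] tilt [ 0.006 -0.003 -1.   ]
```

View pics/d_crop.png

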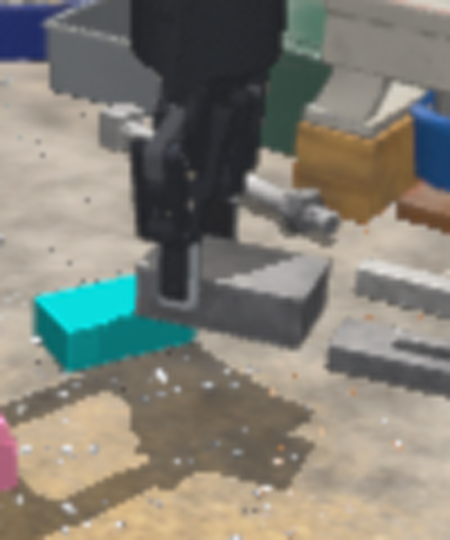

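The block hangs level, and the force reads 4 N of weight. Next I carry it over and turn it.

```bash
python3 -m handwheel '[[[-0.004,0.018,0],7,0],[[-0.0055,0.025,0],9,0],[[-0.0055,0.025,0],9,0],[[-0.0055,0.025,0],9,0],[[-0.0055,0.025,0],9,0]]';python3 -m handwheel '[[[-0.0055,0.025,0],9,0],[[-0.0055,0.025,0],9,0],[[-0.0055,0.025,0],9,0],[[-0.0055,0.025,0],9,0],[[-0.0055,0.018,0],7,0]]'; python3 g.py;python3 -m handwheel '[[[-0.002,0.008,0],3,0],[[0,0,0],0,0]]'; python3 g.py
```

```text
time: 6.28
ee_pos: [0.5227, -0.0072, 0.0959]
tool_rot: [[0.806, -0.008, 0.591], [-0.591, 0.0, 0.806], [-0.007, -1.0, -0.005]]
contact_force: [0.2, -0.2, -3.5]
opening: 0.571
time: 6.9
ee_pos: [0.4891, 0.1148, 0.0881]
tool_rot: [[0.989, -0.019, -0.144], [0.143, -0.01, 0.99], [-0.021, -1.0, -0.008]]
contact_force: [0.8, 0.4, -4.3]
opening: 0.568
6.9 tcp [0.4891 0.1148 0.0881] yaw 98.26 open 0.568 F [ 0.8  0.4 -4.3] q [  7.   4.  96.  -0.  81. -91.] tilt [-0.019 -0.01  -1.   ]
time: 7.15
ee_pos: [0.4847, 0.1241, 0.0852]
tool_rot: [[0.98, -0.024, -0.2], [0.199, -0.012, 0.98], [-0.026, -1.0, -0.007]]
contact_force: [-0.0, -0.7, -4.5]
opening: 0.568
7.15 tcp [0.4847 0.1241 0.0852] yaw 101.52 open 0.568 F [-0.  -0.7 -4.5] q [  8.   4.  96.  -1.  81. -93.] tilt [-0.024 -0.012 -1.   ]
```

```bash
python3 -m handwheel '[[[0.004,0.001,-0.012],0.5,0],[[0.004,0.001,-0.015],0.5,0],[[0.003,0.001,-0.012],0,0],[[0,0,-0.006],0,0],[[0,0,0],0,0]]'; python3 g.py
python3 - <<'E'
from h import *
save('top','pics/e_top');save('wrist','pics/e_wrist')
im=cv2.imread('pics/e_top.png')[125:265,100:220]
cv2.imwrite('pics/e_crop.png',cv2.resize(im,None,fx=4.2,fy=4.2,interpolation=cv2.INTER_CUBIC))
E
```

```text
time: 7.78
ee_pos: [0.4953, 0.1253, 0.0341]
tool_rot: [[0.976, -0.029, -0.214], [0.214, -0.014, 0.977], [-0.032, -0.999, -0.008]]
contact_force: [0.4, 0.0, -4.2]
opening: 0.568
7.775 tcp [0.4953 0.1253 0.0341] yaw 102.36 open 0.568 F [ 0.4  0.  -4.2] q [  8.   9.  98.  -1.  75. -94.] tilt [-0.029 -0.014 -0.999]
```

View pics/e_crop.png

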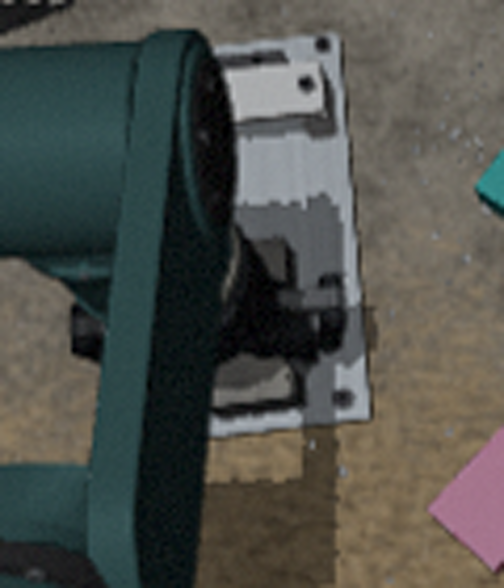

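View pics/e_wrist.png

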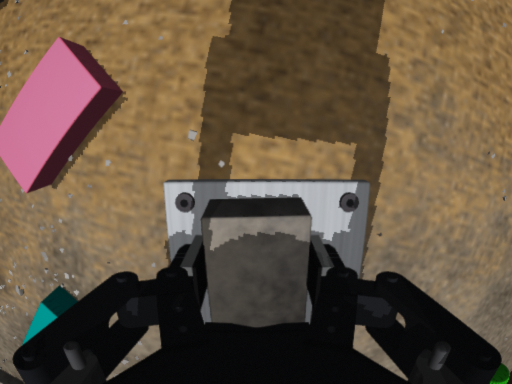

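Wrist view: the block top at (257,265) sits over the bed's open end between the screw heads at (185,203) and (349,202), square to it. Next I lower it gently.

```bash
python3 -m handwheel '[[[0,0,-0.005],0.1,0],[[0,0,-0.004],0,0]]'; python3 g.py;python3 -m handwheel '[[[0,0,-0.002],0,0]]'; python3 g.py;python3 -m handwheel '[[[0,0,-0.002],0,0]]'; python3 g.py
```

```text
time: 8.12
ee_pos: [0.497, 0.1256, 0.0272]
tool_rot: [[0.976, -0.024, -0.216], [0.216, -0.014, 0.976], [-0.026, -1.0, -0.008]]
contact_force: [0.0, 0.4, -4.4]
opening: 0.569
8.125 tcp [0.497  0.1256 0.0272] yaw 102.47 open 0.569 F [ 0.   0.4 -4.4] q [  8.   9.  98.  -1.  74. -94.] tilt [-0.024 -0.014 -1.   ]
time: 8.25
ee_pos: [0.497, 0.1256, 0.0251]
tool_rot: [[0.976, -0.024, -0.216], [0.216, -0.014, 0.976], [-0.026, -1.0, -0.008]]
contact_force: [0.3, -0.2, -5.1]
opening: 0.571
8.25 tcp [0.497  0.1256 0.0251] yaw 102.47 open 0.571 F [ 0.3 -0.2 -5.1] q [  8.   9.  98.  -1.  74. -94.] tilt [-0.024 -0.014 -1.   ]
time: 8.38
ee_pos: [0.497, 0.1257, 0.0233]
tool_rot: [[0.976, -0.024, -0.216], [0.216, -0.014, 0.976], [-0.026, -1.0, -0.008]]
contact_force: [-1.3, 0.3, 0.2]
opening: 0.567
8.375 tcp [0.497  0.1257 0.0233] yaw 102.48 open 0.567 F [-1.3  0.3  0.2] q [  8.   9.  98.  -1.  74. -94.] tilt [-0.024 -0.014 -1.   ]
```

```bash
python3 -m handwheel '[[[0,0,-0.0008],0,0.65],[[0,0,0],0,0.65],[[0,0,0],0,0.65]]'; python3 g.py;python3 -m handwheel '[[[0,0,0],0,0],[[0,0,0],0,0],[[0,0,0],0,0]]' 60; python3 g.py
```

```text
time: 8.75
ee_pos: [0.4996, 0.126, 0.0251]
tool_rot: [[0.976, -0.017, -0.216], [0.216, -0.013, 0.976], [-0.02, -1.0, -0.009]]
contact_force: [0.0, -0.3, -0.0]
opening: 0.648
8.75 tcp [0.4996 0.126  0.0251] yaw 102.48 open 0.648 F [ 0.  -0.3 -0. ] q [  8.   9.  98.  -1.  74. -94.] tilt [-0.017 -0.013 -1.   ]
time: 9.12
ee_pos: [0.5001, 0.1262, 0.0258]
tool_rot: [[0.976, -0.016, -0.216], [0.216, -0.012, 0.976], [-0.018, -1.0, -0.009]]
contact_force: [0.1, -0.5, 1.0]
opening: 0.567
9.125 tcp [0.5001 0.1262 0.0258] yaw 102.49 open 0.567 F [ 0.1 -0.5  1. ] q [  8.   9.  98.  -1.  74. -94.] tilt [-0.016 -0.012 -1.   ]
```

```bash
cat > j.py <<'E'
from h import *
s=r.sense(); th=np.radians(12.55);c,n=np.cos(th),np.sin(th);R=np.array([[c,n],[-n,c]])
p=R@(s['ee_pos'][:2]-[.57416,.15229]); F=R@s['contact_force'][:2]; T=s['tool_rot'].reshape(3,3)
print('t',s['time'],'jig tcp',(p*1000).round(1),'z',round(s['ee_pos'][2]*1000,1),'yawerr',round(np.degrees(np.arctan2(T[1,2],T[0,2]))-102.55,2),'Fjig',F.round(1),'Fz',s['contact_force'][2].round(1),'M',s['wrist_torque'].round(2),'tilt',T[:,1].round(3),'open',round(s['opening'],3))
E
python3 -m handwheel '[[[0.008,0.0024,0],0,0],[[0.012,0.0036,0],0,0],[[0.012,0.0036,0],0,0]]';python3 j.py;  python3 -m handwheel '[[[0.012,0.0030,0],0,0],[[0.012,0.0030,0],0,0],[[0.006,0.0015,0],0,0]]'; python3 j.py
```

```text
time: 9.5
ee_pos: [0.5327, 0.1359, 0.0258]
tool_rot: [[0.976, -0.018, -0.216], [0.216, -0.013, 0.976], [-0.02, -1.0, -0.009]]
contact_force: [-1.5, -1.2, 1.7]
opening: 0.566
t 9.5 jig tcp [-44.  -7.] z 25.8 yawerr -0.08 Fjig [-1.8 -0.9] Fz 1.7 M [-0.11  0.33  0.  ] tilt [-0.018 -0.013 -1.   ] open 0.566
time: 9.88
ee_pos: [0.5659, 0.1443, 0.0258]
tool_rot: [[0.976, -0.018, -0.216], [0.216, -0.013, 0.976], [-0.02, -1.0, -0.009]]
contact_force: [-2.7, -1.1, 3.2]
opening: 0.564
t 9.875 jig tcp [-9.8 -6. ] z 25.8 yawerr -0.07 Fjig [-2.9 -0.5] Fz 3.2 M [-0.11  0.43  0.01] tilt [-0.018 -0.013 -1.   ] open 0.564
```

```bash
python3 -m handwheel '[[[0.007,0.0022,0],0,0],[[0.007,0.0022,0],0,0],[[0.005,0.0015,0],0,0],[[0,0,0],0,0]]';python3 j.py
python3 - <<'E'
from h import *
save('scene','pics/f_scene')
im=cv2.imread('pics/f_scene.png')[110:210,150:270]
cv2.imwrite('pics/f_crop.png',cv2.resize(im,None,fx=5,fy=5,interpolation=cv2.INTER_CUBIC))
E
```

```text
time: 10.38
ee_pos: [0.5869, 0.1507, 0.0259]
tool_rot: [[0.976, -0.017, -0.216], [0.216, -0.013, 0.976], [-0.019, -1.0, -0.009]]
contact_force: [1.3, 0.3, 1.9]
opening: 0.567
t 10.375 jig tcp [12.1 -4.3] z 25.9 yawerr -0.07 Fjig [1.4 0. ] Fz 1.9 M [-0.05 -0.   -0.02] tilt [-0.017 -0.013 -1.   ] open 0.567
```

View pics/f_crop.png

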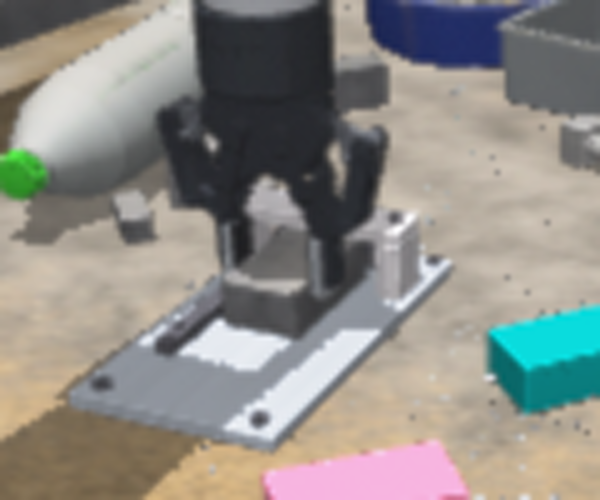

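The block is flat with its end under the bush plate, near (340,250) in the crop. Next I creep to the end stop.

```bash
python3 -m handwheel '[[[0.003,0.0007,0],0,0],[[0.003,0.0007,0],0,0]]';python3 j.py; python3 -m handwheel '[[[0.0015,0.0003,0],0,0]]';python3 j.py;python3 -m handwheel '[[[0.0015,0.0003,0],0,0]]';python3 j.py
```

```text
time: 10.68
ee_pos: [0.5921, 0.152, 0.0259]
tool_rot: [[0.976, -0.019, -0.216], [0.216, -0.013, 0.976], [-0.021, -1.0, -0.009]]
contact_force: [-2.8, -0.1, 3.0]
opening: 0.566
t 10.675 jig tcp [17.5 -4.2] z 25.9 yawerr -0.07 Fjig [-2.7  0.5] Fz 3.0 M [-0.11  0.33  0.  ] tilt [-0.019 -0.013 -1.   ] open 0.566
time: 10.8
ee_pos: [0.5936, 0.1523, 0.0258]
tool_rot: [[0.976, -0.019, -0.216], [0.216, -0.013, 0.976], [-0.021, -1.0, -0.009]]
contact_force: [-2.1, -0.5, 2.3]
opening: 0.568
t 10.8 jig tcp [19.  -4.2] z 25.8 yawerr -0.07 Fjig [-2.1 -0. ] Fz 2.3 M [-0.11  0.27 -0.02] tilt [-0.019 -0.013 -1.   ] open 0.568
time: 10.92
ee_pos: [0.5951, 0.1526, 0.0258]
tool_rot: [[0.976, -0.019, -0.216], [0.216, -0.013, 0.976], [-0.022, -1.0, -0.009]]
contact_force: [-1.5, 0.3, 2.6]
opening: 0.568
t 10.925 jig tcp [20.5 -4.3] z 25.8 yawerr -0.07 Fjig [-1.4  0.7] Fz 2.6 M [-0.11  0.29  0.02] tilt [-0.019 -0.013 -1.   ] open 0.568
```

```bash
python3 -m handwheel '[[[0.0015,0.0003,0],0,0]]' >/dev/null;python3 j.py
```

```text
t 11.05 jig tcp [22.1 -4.3] z 25.8 yawerr -0.06 Fjig [-2.  0.] Fz 1.7 M [-0.11  0.29  0.04] tilt [-0.019 -0.013 -1.   ] open 0.567
```

```bash
for i in 1; do python3 -m handwheel '[[[0.001,0.0002,0],0,0]]' >/dev/null;python3 j.py; python3 -m handwheel '[[[0.001,0.0002,0],0,0]]' >/dev/null;python3 j.py; done
```

```text
t 11.175 jig tcp [23.2 -4.3] z 25.9 yawerr -0.07 Fjig [-2.4  0.1] Fz 1.8 M [-0.08  0.31 -0.03] tilt [-0.019 -0.013 -1.   ] open 0.567
t 11.3 jig tcp [23.2 -4.3] z 25.8 yawerr -0.07 Fjig [-6.5 -0.1] Fz 5.1 M [-0.31  1.02 -0.04] tilt [-0.022 -0.014 -1.   ] open 0.568
```

Contact with the end stop came at TCP jig x 23.2, as expected. Next is the side fence.

```bash
python3 -m handwheel '[[[-0.0004,0.0015,0],0,0]]' >/dev/null;python3 j.py; python3 -m handwheel '[[[-0.0003,0.0012,0],0,0]]' >/dev/null;python3 j.py;  python3 -m handwheel '[[[-0.0002,0.001,0],0,0]]' >/dev/null;python3 j.py; python3 -m handwheel '[[[-0.0002,0.001,0],0,0]]' >/dev/null;python3 j.py
```

```text
t 11.425 jig tcp [23.3 -3.7] z 25.9 yawerr -0.1 Fjig [-2.  -2.6] Fz 1.2 M [-0.46  0.17 -0.06] tilt [-0.021 -0.016 -1.   ] open 0.565
t 11.55 jig tcp [23.3 -3.2] z 25.9 yawerr -0.14 Fjig [-3.5 -3.8] Fz 3.0 M [-0.56  0.28 -0.19] tilt [-0.021 -0.017 -1.   ] open 0.566
t 11.675 jig tcp [23.3 -2.7] z 25.9 yawerr -0.16 Fjig [-3.3 -3.7] Fz 2.5 M [-0.54  0.33 -0.17] tilt [-0.021 -0.018 -1.   ] open 0.567
t 11.8 jig tcp [23.3 -2. ] z 25.9 yawerr -0.19 Fjig [-2.7 -3.5] Fz 2.3 M [-0.58  0.33 -0.22] tilt [-0.021 -0.018 -1.   ] open 0.57
```

```bash
python3 -m handwheel '[[[-0.0002,0.0012,0],0,0]]' >/dev/null;python3 j.py; python3 -m handwheel '[[[-0.0002,0.0012,0],0,0]]' >/dev/null;python3 j.py;  python3 -m handwheel '[[[-0.0002,0.001,0],0,0]]' >/dev/null;python3 j.py
```

```text
t 11.925 jig tcp [23.3 -1. ] z 25.9 yawerr -0.2 Fjig [-3.5 -2.7] Fz 3.2 M [-0.49  0.4  -0.21] tilt [-0.021 -0.018 -1.   ] open 0.566
t 12.05 jig tcp [23.3  0.2] z 25.9 yawerr -0.21 Fjig [-3.  -3.9] Fz 3.0 M [-0.63  0.38 -0.15] tilt [-0.021 -0.019 -1.   ] open 0.565
t 12.175 jig tcp [23.3  1.3] z 25.9 yawerr -0.21 Fjig [-3.7 -3.6] Fz 2.8 M [-0.58  0.3  -0.18] tilt [-0.021 -0.019 -1.   ] open 0.56
```

```bash
python3 -m handwheel '[[[-0.0001,0.001,0],0,0]]' >/dev/null;python3 j.py; python3 -m handwheel '[[[-0.0001,0.001,0],0,0]]' >/dev/null;python3 j.py
```

```text
t 12.3 jig tcp [23.4  2.3] z 26.0 yawerr -0.21 Fjig [-3.5 -3.6] Fz 1.5 M [-0.68  0.4  -0.18] tilt [-0.021 -0.019 -1.   ] open 0.565
t 12.425 jig tcp [23.3  2.5] z 26.0 yawerr -0.22 Fjig [-3.2 -6.6] Fz 4.3 M [-1.15  0.27 -0.27] tilt [-0.021 -0.021 -1.   ] open 0.569
```

```bash
python3 -m handwheel '[[[0.0011,0.0018,0],0,0]]' >/dev/null;python3 j.py; python3 -m handwheel '[[[0.0011,0.0018,0],0,0]]' >/dev/null;python3 j.py
python3 - <<'E'
from h import *
save('scene','pics/g_scene');save('wrist','pics/g_wrist');save('top','pics/g_top')
im=cv2.imread('pics/g_scene.png')[110:210,150:270]
cv2.imwrite('pics/g_crop.png',cv2.resize(im,None,fx=5,fy=5,interpolation=cv2.INTER_CUBIC))
E
python3 j.py
```

```text
t 12.55 jig tcp [23.4  2.6] z 26.0 yawerr -0.25 Fjig [-8.5 -7.8] Fz 6.3 M [-1.37  1.11 -0.32] tilt [-0.024 -0.025 -0.999] open 0.564
t 12.675 jig tcp [23.3  2.6] z 26.1 yawerr -0.28 Fjig [-7.6 -6.3] Fz 5.8 M [-1.23  0.87 -0.21] tilt [-0.027 -0.028 -0.999] open 0.569
t 12.825 jig tcp [23.3  2.6] z 26.1 yawerr -0.28 Fjig [-8.3 -6.3] Fz 4.9 M [-1.24  0.84 -0.29] tilt [-0.027 -0.028 -0.999] open 0.562
```

View pics/g_crop.png

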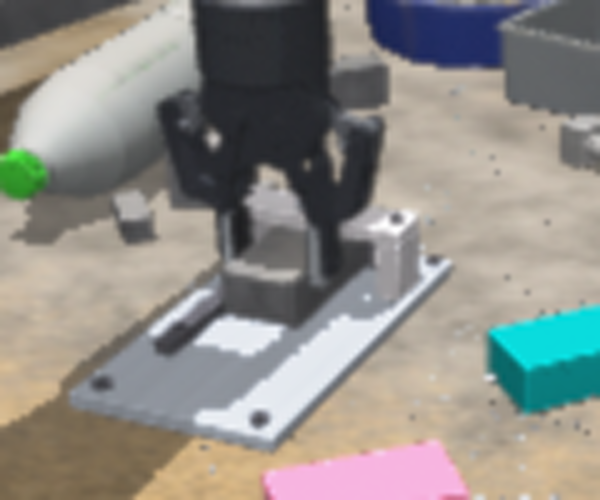

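View pics/g_wrist.png

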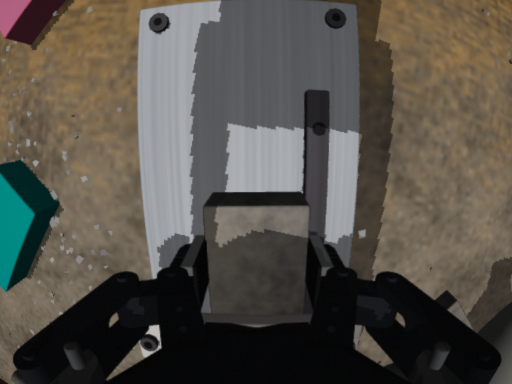

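View pics/g_top.png

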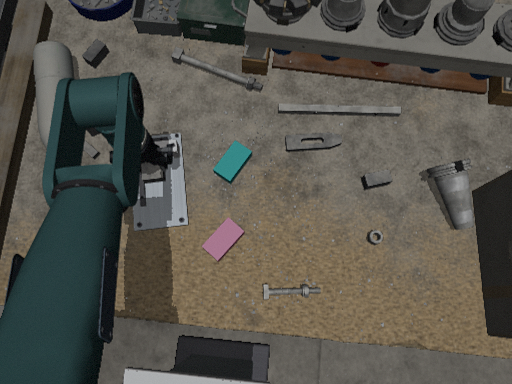

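Run:
```python
from h import *
im=cv2.imread('pics/g_wrist.png')[80:260,190:350]
cv2.imwrite('pics/g_wc.png',cv2.resize(im,None,fx=3.3,fy=3.3,interpolation=cv2.INTER_CUBIC))
# fisheye pixel -> plane z
D=np.load('pics/g_wrist.npz'); f=192/np.tan(np.radians(D['vfov'])/2);R=D['R'].reshape(3,3)
th=np.radians(12.55);c,n=np.cos(th),np.sin(th);J=np.array([[c,n],[-n,c]])
def fe(u,v,z):
    a,b=u-D['cx'],v-D['cy'];rr=np.hypot(a,b);t=rr/f
    ray=np.array([np.sin(t)*a/rr,-np.sin(t)*b/rr,-np.cos(t)]);w=R@ray
    p=D['pos']+w*(z-D['pos'][2])/w[2]; return (J@(p[:2]-[.57416,.15229])*1000).round(1)
print('screws exp (-103,43),(-103,-55)',fe(335,18,.014),fe(159,22,.014))
print('fence inner rear top exp (-60,25)',fe(305,92,.02),'outer',fe(329,92,.02))
print('fence face near block',fe(304,190,.02))
print('block top rear corners exp(-5,25),(-5,-25)',fe(308,206,.04),fe(206,207,.04))
print('block bottom rear',fe(303,193,.01),fe(211,193,.01))
```

```text
screws exp (-103,43),(-103,-55) [-100.9   45.8] [-101.1  -50.4]
fence inner rear top exp (-60,25) [-57.2  27.6] outer [-57.7  40. ]
fence face near block [-6.8 27.7]
block top rear corners exp(-5,25),(-5,-25) [-3.7 27. ] [ -3.3 -19.8]
block bottom rear [-3.  28.6] [ -3.  -22.7]
```

View pics/g_wc.png

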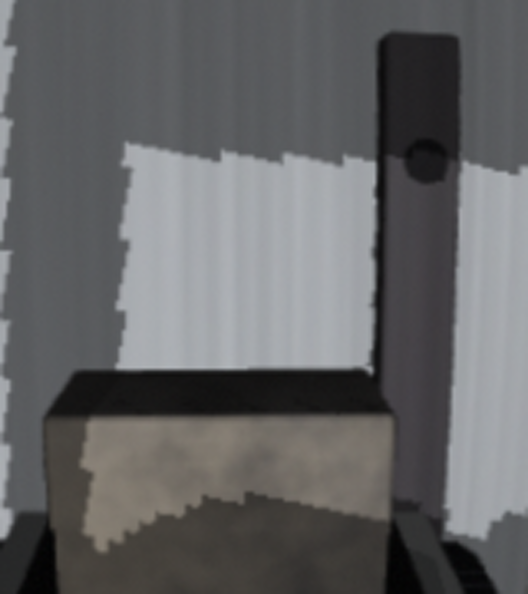

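The wrist crop shows the block's lower rear corner at (372,372) touching the fence face, square to it. Against the screw heads, the rear end lies at jig x ≈ -5, which is home. Next I press firmly and watch whether the force holds.

```bash
python3 -m handwheel '[[[0.0018,0.0036,0],0,0]]' >/dev/null;python3 j.py
python3 - <<'E'
from h import *
import subprocess
for i in range(4):
    for k in range(4): cams.capture('scene')
    subprocess.run(['python3','j.py'])
E
```

```text
t 12.95 jig tcp [23.4  2.8] z 26.3 yawerr -0.35 Fjig [-11.8 -12.2] Fz 7.5 M [-2.21  1.24 -0.39] tilt [-0.032 -0.035 -0.999] open 0.566
t 13.15 jig tcp [23.4  2.8] z 26.3 yawerr -0.36 Fjig [-11.2  -9.3] Fz 7.6 M [-1.87  1.11 -0.39] tilt [-0.032 -0.035 -0.999] open 0.562
this script no longer has the robotException ignored in: <_io.TextIOWrapper mode='rw' encoding='UTF-8'>
Traceback (most recent call last):
BrokenPipeError: [Errno 32] Broken pipe
```

```bash
python3 - <<'E'
from h import *
save('wrist','pics/i_wrist')
for k in range(6): cams.capture('scene')
im=cv2.imread('pics/i_wrist.png')[80:260,190:350]
cv2.imwrite('pics/i_wc.png',cv2.resize(im,None,fx=3.3,fy=3.3,interpolation=cv2.INTER_CUBIC))
E
python3 j.py
```

```text
t 13.5 jig tcp [23.4  2.8] z 26.3 yawerr -0.36 Fjig [-10.2 -10. ] Fz 7.7 M [-1.89  1.06 -0.4 ] tilt [-0.032 -0.034 -0.999] open 0.567
```

View pics/i_wc.png

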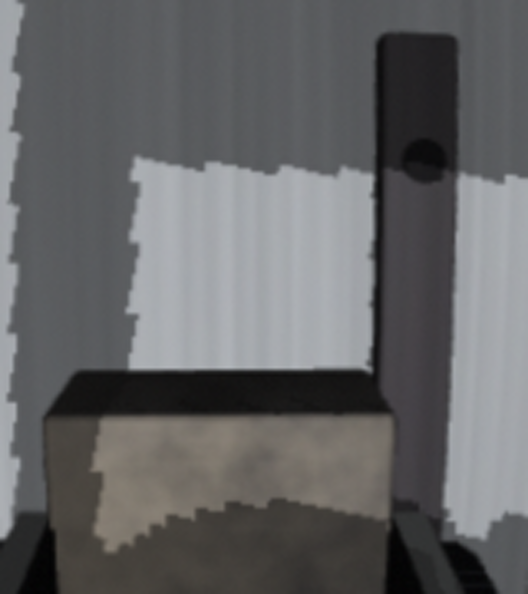

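The block bears on the fence face at (375,372) in the crop. The force has held at about 10 N toward each fence for 0.5 s, so I hand in.

```bash
python3 -c "
from bench import close_job
print(close_job())"
```

```text
the job is handed in; nothing more can be done
None
```

I picked up the grey block and laid it flat on the open end of the jig bed. I re-gripped it there, slid it under the bush plate to the end stop, then moved it sideways onto the side fence. I handed the job in while still holding and pressing it, at about 13.5 s. No verdict was reported.

**Pressure:** the last readings were about 10 N toward each fence, steady for half a second. The highest I read was about 12 N. The wrist measures this force, so bed and stop friction take a few N of it. I estimate at least 5 N on each fence.

**Position:** the wrist view showed the block square and touching the fence face, with its rear end at jig x ≈ -5 mm, where it should be when home.

**Disagreements:**
- Side-fence contact came about 2.5 mm further left than my first camera fit of the jig predicted. The wrist camera view was offset from that fit by about 2 to 3 mm as well, which is near the calibration error.
- The gripper leaned about 0.03 rad toward the side fence while pressing. About 0.02 rad of that built up after the re-grip, so the block's own tilt should be no more than that, under the 0.06 limit. I did not measure the block's tilt directly.

**Bystanders:** the strap, T-bolt, nut and small block looked unmoved in the top view.

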